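# Stand the fallen canister up in its stand and take its bayonet cap off

## Robot

A 7-joint arm with a two-finger parallel gripper is mounted at the origin on a cart in front of the work surface, level with it; the furniture and walls round the work are solid. World frame = base frame: x ahead of the robot, y to its left, z up, the work surface at z = 0. Lengths are in m, angles in rad, forces in N, time in s.
With the tool pointing down it reaches from about 0.4 to 0.875 m from the base axis. Payload 6.5 kg.
Tool frame: the origin (TCP) lies on the centre line of the jaws, within the pads' length; the fingertips stand 19 mm ahead of it and the grasp point (between the pads) is the TCP; x points along the fingers, z is the direction in which the jaws open and shut, and the axes are right-handed (so a half turn about x gives the same grasp; the last joint's range is limited). The gripper opens to 85 mm and grips with 20 to 120 N. Pads are 22 mm wide; open, the fingers measure 114 mm over their backs; the gripper's body (76 mm by 85 mm) begins 54 mm behind the grasp point. The pads swing forward as they close: fully open they stand 13 mm farther back than shut.
Start: joints at [1.089, 0.536, -0.004, 1.538, 0.003, 1.067, -0.071], TCP at [0.263, -0.595, 0.25] pointing down, gripper open.
Joint ranges: [-2.7, 2.7], [-0.37, 2.16], [-1.27, 1.26], [0.24, 2.4], [-1.31, 4.45], [0.19, 1.91], [-2.76, 2.76]. Speed limits (rad/s): [2.39, 2.39, 3.14, 3.14, 3.14, 3.14, 3.14].

## Interface

Orientations are given as a rotation vector (axis times angle).
In Python, from cell import robot, cams gives the robot as it stands. The module is installed in compiled form; this text tells all that it offers.
- The arm moves only by the shell command python3 -m crank 'ROWS' [OPENING] [FORCE]. ROWS is JSON, a list that holds one entry, the list of rows, each a list of 4 numbers: the shift along the world's x, y, z in mm, then the turn about the world's z in rad. A call has exactly 5 rows; each row shifts and turns the commanded pose from where the row before left it; what a row does not reach is not made up. A row lasts 1/8 s, in which the tool goes at most 62.5 mm and 10.7 degrees, less where a joint would pass 70% of its speed; a pose out of reach is approached as far as the arm can. A call is refused whole if a number of a shift passes 62.5 or a number of a turn 0.188, either way. A call with a gripper value outside its range is refused whole. OPENING is the finger opening in mm, from 0 to 85.4, set as the call begins (- or left out, the last holds). The fingers move at their own pace and stop on an object; FORCE is the grip in N (left out, the last holds). Time passes only in rows, so rows that do not move let the fingers close, or fill a call up. It gives the time, the measured TCP pose, the force and the opening at its end, in the units of the state.
- robot.get_state(): the state, without advancing time (a new reading comes with each control period).
- cams.capture(name): name is "scene" or "top"; returns a dict with "image" (400x640x3 uint8, red, green, blue), "depth" (400x640 float32, m along the optical axis (not along the pixel's ray), 0 where there is no reading), "fx", "fy", "cx", "cy" (pixels), "R" (3x3) and "t" (3): a world point X has camera coordinates R X + t. Camera axes: x right, y down, z forward; pixel columns grow to the right and rows downward; lengths in m; the calibration is good to about 2 mm. A picture is of the moment at which its call begins.
- robot.close_job(): hands the job in, once; it reports no verdict.
The state is a dict: "clock": time; "joints": joint angles; "qd": joint speeds; "joint_efforts": joint torques, N m; "eef_pos": TCP position; "tool_rot": TCP orientation; "contact_force": force on the tool from outside, world axes, zero at the start; "wrist_torque": the same for the moment, N m; "width": finger opening in m.
Only numpy, scipy, OpenCV 4.12 (cv2) and the standard library are available. Lean on these libraries where they do the work, as an engineer would, in place of code of your own. Each camera call takes 0.05 s, during which the arm holds its last target.

## Task

The metal canister lies in its opening stand with its head propped on the rest. Tip it up until it stands upright wholly between the rails of the stand, its foot pivoting on the plate and never carried through the air; then turn its bayonet cap counterclockwise by about a quarter turn to unlock it, lift the cap off and set it down in the white tray with the bar on top, leaving the canister standing in the stand and the jars and vial near it where they are.

Things in the scene. Friction and masses are not known exactly. Their poses are not given: they have to be found in the camera images.
- canister: Aluminium canister, 160 mm tall without cap, 0.36-0.59 kg. Origin at the centre of the underside of its black square foot (64 x 64 x 12 mm), z along the axis from foot to head, x and y square to the foot's sides. Body 48 mm diameter, z = 12 to 128 mm; neck 34 mm diameter, 128 to 160 mm, with two lugs at +x and -x, z = 142 to 149 mm, reaching 23 mm from the axis.
- heel (a point): Middle of the foot's lower edge at canister x = -32 mm, z = 0; axes as the canister. At the start the canister lies leaning, head 17 degrees above level, -x side down, this edge on the plate and the body on the rest. Raising the head turns it about this edge; within about 25 degrees of upright it falls onto its foot by itself.
- foot (a point): Centre of the underside of the canister's foot; same point and axes as canister.
- cap: Grey ribbed bayonet cap, 0.09 kg, on the canister's head: round skirt 60 mm diameter, z = 0 to 37 mm; origin at the centre of its open rim, z away from the open side; on top a grip bar 14 mm thick (along cap y), 50 mm long (cap x), z = 37 to 59 mm. On the canister its origin lies 130 mm along the canister's z.
- bar (a point): Centre of the cap's grip bar, 48 mm from the cap's origin along cap z; same axes as the cap. With cap x turned -5 to 45 degrees counterclockwise (seen from above the cap) from canister x, or half a turn more, the cap is locked and lifts only 2 to 3 mm; at 75 to 95 degrees it comes free; just beyond is a stop. It turns easily.
- stand: Fixed stand: steel plate 8 mm thick, 92 mm wide, x = -140 to 52 mm; origin at bench level under the place for the upright foot, z up; the canister's head points to stand -x. Two rails along x (x = -52 to 52 mm, inner faces at y = +-34 mm, tops 26 mm above the bench) hold the foot's sides; a cross bar at x = 42 mm, 19 mm high, stops the foot from sliding on.
- rest (a point): Top of the rest that props the lying body, at stand x = -120 mm, 43 mm above the bench; 20 mm long in x, 70 mm wide, cheeks 10 mm higher at the sides. Beyond the plate's end, under the lying cap (about 50 mm up), the space is free down to the bench. Fixed bottles up to 90 mm tall crowd the bench just beyond the stand, away from the robot.
- seat (a point): Point on top of the stand's plate, 8 mm above the bench, where the middle of the upright foot belongs; axes as stand.
- tray: Fixed white square tray 120 x 120 mm, wall 5 mm, rim 14 mm above the bench, floor 5 mm; origin under its middle at bench level.
- tray_floor (a point): Centre of the tray's inner floor, 5 mm above the bench.
- gel_jar: Bystander: clear jar with white lid, 50 mm diameter, 66 mm tall, standing free; origin at the centre of its underside. Leave it.
- vial_white: Bystander: narrow vial with white cap, 23 mm diameter, 62 mm tall, standing beyond the foot end of the stand; origin at the centre of its underside. Leave it.
- lid_jar: Bystander: small clear jar with white lid, 43 mm diameter, 58 mm tall, standing beyond the head of the canister; origin at the centre of its underside. Leave it.
There are look-alikes about, which are no part of the job. Leave any yellow look-alike of the cap alone.

How it is judged:
On the way, in this order (a step that is already met when the one before it is completed fails the run):
1. the canister stands upright on its foot in the stand, its cap still on (angle between canister's own z axis and vertical below 0.06 rad and height (world z) of foot below 0.013 m and horizontal distance between foot and seat below 0.022 m and z of cap in the frame of canister between 0.125 and 0.14 m and distance between cap and canister below 0.145 m), for 0.3 s.
2. the cap is lifted clear of the canister, which stays standing (angle between canister's own z axis and vertical below 0.06 rad and height (world z) of foot below 0.013 m and horizontal distance between foot and seat below 0.022 m and z of cap in the frame of canister above 0.175 m), for 0.1 s.
At the end, for the whole second after the job is handed in: The canister stands upright (within 0.06 rad) with its foot flat on the stand's plate, within 22 mm of the seat; the cap rests flat on the floor of the white tray, bar on top, within 45 mm of its middle; both are at rest (angle between canister's own z axis and vertical below 0.06 rad and height (world z) of foot below 0.013 m and horizontal distance between foot and seat below 0.022 m and horizontal distance between cap and tray_floor below 0.045 m and angle between cap's own z axis and vertical below 0.1 rad and height (world z) of cap below 0.012 m and linear speed of each of cap, canister below 0.02 m/s); the robot touches nothing.
It fails at once if the canister's foot is lifted clear of the stand (its centre, at most 40 mm up while pivoting, rises above 60 mm) (height (world z) of foot above 0.06 m).
It fails at once if the gel jar is shifted by more than 15 mm or tipped (distance of gel_jar from where it was at the start of the episode above 0.015 m or angle between gel_jar's own z axis and vertical above 0.3 rad).
It fails at once if the white vial is shifted by more than 15 mm or tipped (distance of vial_white from where it was at the start of the episode above 0.015 m or angle between vial_white's own z axis and vertical above 0.3 rad).
It fails at once if the small lidded jar is shifted by more than 15 mm or tipped (distance of lid_jar from where it was at the start of the episode above 0.015 m or angle between lid_jar's own z axis and vertical above 0.3 rad).
It also fails if it takes over 58 s, if anything falls off the work surface, if the arm or the gripper's body presses on something with over 40 N, if the wrist force passes 120 N, or if a joint passes its speed limit or range.

## Working session

There is one attempt and no reset: what is moved stays moved. The work goes in short steps, Python scripts to look and compute and a shell command to move; the robot and the scene stay as the last step left them, time stands still between calls to the robot, and variables do not carry over. Pictures are saved under pics/ and viewed, and the job is handed in when it is done.

```bash
mkdir -p pics; ls
cat > h.py <<'E'
import numpy as np,cv2
from cell import robot,cams
def cap(n): return cams.capture(n)
def save(c,f): cv2.imwrite('pics/'+f,c['image'][:,:,::-1])
def P(c,u,v,z=None):
    R=np.array(c['R']);t=np.array(c['t'])
    d=np.array([(u-c['cx'])/c['fx'],(v-c['cy'])/c['fy'],1.]);o=-R.T@t;w=R.T@d
    if z is None: return o+w*c['depth'][int(v),int(u)]
    return o+w*(z-o[2])/w[2]
def cloud(c):
    h,w=c['depth'].shape;u,v=np.meshgrid(np.arange(w),np.arange(h));D=c['depth']
    X=np.stack([(u-c['cx'])/c['fx']*D,(v-c['cy'])/c['fy']*D,D],-1)
    return (X-np.array(c['t']))@np.array(c['R'])
def proj(c,X):
    x=np.array(c['R'])@np.array(X)+np.array(c['t']);return c['fx']*x[0]/x[2]+c['cx'],c['fy']*x[1]/x[2]+c['cy']
E
python3 - <<'E'
from h import *
import pickle
for n in ['scene','top']:
    c=cap(n);save(c,n+'0.png');pickle.dump(c,open(n+'0.pkl','wb'));print(n,-np.array(c['R']).T@np.array(c['t']),c['R'])
s=robot.get_state();print(s)
E
```

```text
pics
scene [-0.20460805  0.38736314  0.78944798] [[-0.48902638 -0.8721073  -0.01679448]
 [-0.55785659  0.32749854 -0.76258818]
 [ 0.67055888 -0.36355682 -0.64666623]]
top [ 0.32532303 -0.04347857  1.17258235] [[-0.02310903 -0.9996194  -0.01506753]
 [-0.98092891  0.02558121 -0.19267607]
 [ 0.19298819  0.01032762 -0.98114673]]
{'clock': 0.1, 'joints': array([ 1.08881206,  0.53713181, -0.00442941,  1.53873943,  0.00257732,
        1.06727564, -0.07119724]), 'qd': array([ 0.0016551 , -0.00262402, -0.00086732, -0.00285077,  0.00062873,
       -0.00149536,  0.00118317]), 'joint_efforts': array([ 2.20237605e-03, -5.84570539e+01,  1.05160218e+00, -2.59780920e+01,
        1.26376521e-02,  4.62536424e-03, -4.22382342e-07]), 'eef_pos': array([ 0.26232142, -0.59414942,  0.24948752]), 'tool_rot': array([ 0.89847121,  1.37908184, -0.89722055]), 'contact_force': array([-0.60915693, -0.55772637, -0.41720136]), 'wrist_torque': array([0.00193742, 0.04756693, 0.00455943]), 'width': 0.08511560189655035}
```

View pics/scene0.png

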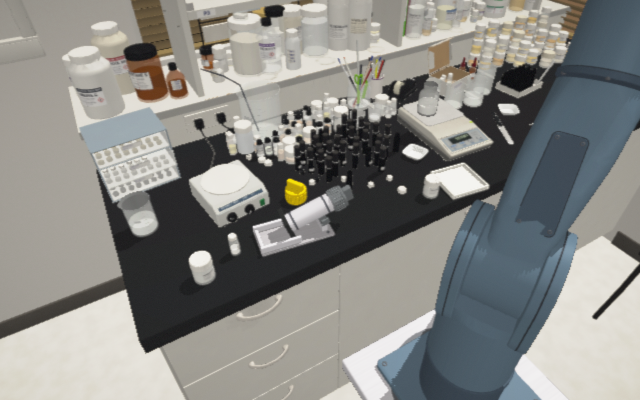

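View pics/top0.png

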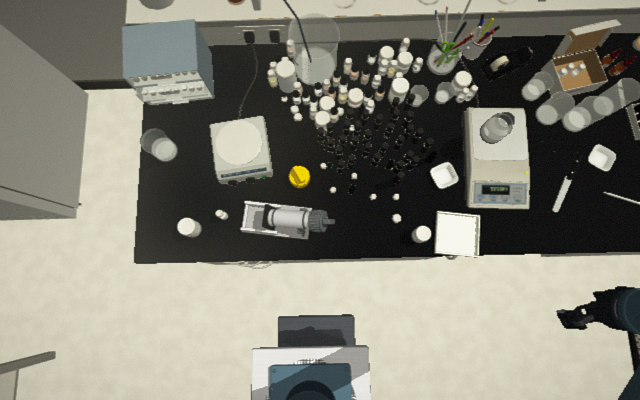

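Scene: the canister lies with its foot to the left and its head to the right, with the grey cap at top(320,221).

Possible mix-ups:
- **Cap:** grey cap (320,221), or the yellow look-alike (300,177). I choose grey.
- **Tray:** white square tray (457,233), or the weighing boats (444,175) and (602,157). I choose the tray at (457,233).

Next is a close crop to check.

Run:
```python
from h import *
import pickle
t=pickle.load(open('top0.pkl','rb'));s=pickle.load(open('scene0.pkl','rb'))
a=cv2.resize(t['image'][150:270,165:365],(800,480),interpolation=cv2.INTER_CUBIC)
cv2.imwrite('pics/crop_top.png',a[:,:,::-1])
a=cv2.resize(s['image'][170:290,180:380],(800,480),interpolation=cv2.INTER_CUBIC)
cv2.imwrite('pics/crop_scene.png',a[:,:,::-1])
for n,c,u,v in [('jar188',t,188,227),('vial',t,221,214),('cap',t,318,221),('tray',t,457,233),('jar422',t,422,234),('yellow',t,300,177),('body',t,285,218),('foot',t,265,215)]: print(n,P(c,u,v).round(4))
X=cloud(t);m=(X[...,2]>0.004)&(X[...,2]<0.022)
im=t['image'].astype(int);w=(im.min(-1)>150)
# tray white mask
m2=w.copy();m2[:, :432]=0;m2[:,485:]=0;m2[:208]=0;m2[262:]=0
cs,_=cv2.findContours(m2.astype(np.uint8),0,2);c=max(cs,key=cv2.contourArea);r=cv2.minAreaRect(c);print(r)
for q in cv2.boxPoints(r): print(P(t,q[0],q[1],0.014).round(4))
print('centre',P(t,*r[0],0.014))
```

```text
jar188 [0.4787 0.3225 0.066 ]
vial [0.5123 0.233  0.0657]
cap [ 0.3253 -0.0435  1.1726]
tray [ 0.4509 -0.427   0.0027]
jar422 [ 0.4445 -0.3138  0.0591]
yellow [0.6119 0.0148 0.0628]
body [0.4947 0.0562 0.079 ]
foot [0.5057 0.1115 0.0704]
((458.0, 236.0), (50.0, 52.0), 90.0)
[ 0.5143 -0.3579  0.014 ]
[ 0.5105 -0.5053  0.014 ]
[ 0.3698 -0.4911  0.014 ]
[ 0.3732 -0.347   0.014 ]
centre [ 0.44114997 -0.4253087   0.014     ]
```

View pics/crop_top.png

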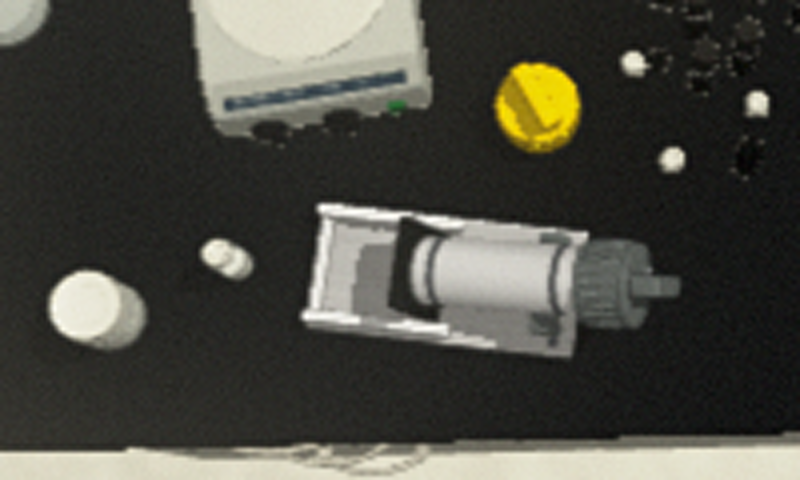

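View pics/crop_scene.png

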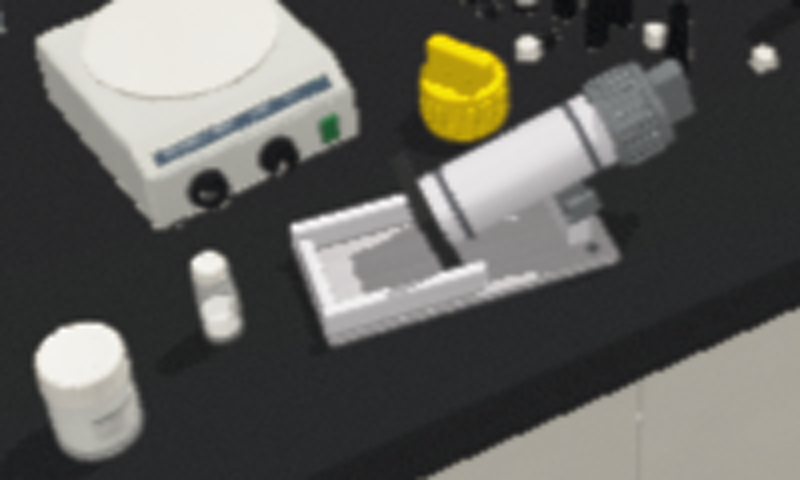

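The crop confirms the choice: grey ribbed cap at the canister head, bar standing nearly in the vertical plane, yellow one separate. Now I'll measure the stand, canister axis and tray.

Run:
```python
from h import *
import pickle
t=pickle.load(open('top0.pkl','rb'));s=pickle.load(open('scene0.pkl','rb'))
for n,c in (('top',t),('scene',s)):
    X=cloud(c);im=c['image'].astype(int)
    box=(X[...,0]>.4)&(X[...,0]<.6)&(X[...,1]>-.12)&(X[...,1]<.22)&(c['depth']>0)
    print(n,'bench z',np.median(X[...,2][(X[...,0]>.4)&(X[...,0]<.6)&(abs(X[...,1])<.3)&(im.max(-1)<40)&(c['depth']>0)]))
    st=box&(X[...,2]>.004)&(X[...,2]<.034)
    p=X[st];r=cv2.minAreaRect((p[:,:2]*1000).astype(np.float32));print('stand',r,cv2.boxPoints(r).round(1).tolist())
    hi=box&(X[...,2]>.055);q=X[hi]
    # principal axis of body
    k=q[(q[:,1]>-.03)&(q[:,1]<.09)]
    v=np.linalg.svd(k-k.mean(0),full_matrices=False)[2];print('body',k.mean(0),v[0],len(k))
    r=cv2.minAreaRect((q[:,:2]*1000).astype(np.float32));print('high',r,q[:,1].min())
    for y in np.arange(-.11,.15,.02):
        e=q[(q[:,1]>y)&(q[:,1]<y+.02)]
        if len(e): print(round(y+.01,3),'x',e[:,0].min().round(4),e[:,0].max().round(4),'zmax',e[:,2].max().round(4))
    tb=(X[...,0]>.34)&(X[...,0]<.54)&(X[...,1]>-.52)&(X[...,1]<-.34)&(X[...,2]>.003)&(X[...,2]<.02)&(c['depth']>0)
    r=cv2.minAreaRect((X[tb][:,:2]*1000).astype(np.float32));print('tray',r)
```

```text
top bench z 7.85667848021575e-05
stand ((500.227783203125, 51.823692321777344), (199.31358337402344, 335.43292236328125), 0.11072666943073273) [[400.20001220703125, 219.3000030517578], [400.8999938964844, -116.0999984741211], [600.2000122070312, -115.69999694824219], [599.5999755859375, 219.6999969482422]]
body [0.49095218 0.0261658  0.08423907] [-0.16781264 -0.93642742  0.30812757] 799
high ((492.7374267578125, 21.072975158691406), (195.47010803222656, 68.02925872802734), 83.81790924072266) -0.07603067088636142
-0.08 x 0.4768 0.4894 zmax 0.0955
-0.06 x 0.4605 0.5092 zmax 0.1183
-0.04 x 0.4561 0.5134 zmax 0.1164
-0.02 x 0.4567 0.5166 zmax 0.1141
0.0 x 0.4584 0.5251 zmax 0.1064
0.02 x 0.4581 0.5179 zmax 0.0962
0.04 x 0.471 0.5188 zmax 0.0899
0.06 x 0.4749 0.5194 zmax 0.085
0.08 x 0.478 0.5243 zmax 0.0766
0.1 x 0.4739 0.5364 zmax 0.0761
0.12 x 0.4736 0.5362 zmax 0.076
tray ((461.0782470703125, -431.22052001953125), (182.91836547851562, 152.98458862304688), 85.90332794189453)
scene bench z 0.001374654379771668
stand ((501.4729919433594, 51.063232421875), (339.63897705078125, 197.5918579
[... 158 characters left out ...]
.5, 221.89999389648438]]
body [0.48264199 0.02471372 0.08234789] [-0.17282264 -0.94380178  0.28172775] 975
high ((488.9031066894531, 25.424514770507812), (195.24855041503906, 65.08501434326172), 78.81849670410156) -0.07253985208438159
-0.08 x 0.4787 0.4811 zmax 0.0755
-0.06 x 0.4718 0.4863 zmax 0.1177
-0.04 x 0.4558 0.5055 zmax 0.1169
-0.02 x 0.4566 0.5142 zmax 0.1135
0.0 x 0.4599 0.5102 zmax 0.1072
0.02 x 0.4594 0.5098 zmax 0.0979
0.04 x 0.4714 0.5133 zmax 0.0912
0.06 x 0.4746 0.5174 zmax 0.084
0.08 x 0.477 0.519 zmax 0.0779
0.1 x 0.4755 0.5372 zmax 0.0755
0.12 x 0.4734 0.5394 zmax 0.0762
tray ((461.031982421875, -430.68084716796875), (179.01780700683594, 154.0478515625), 89.10466003417969)
```

Run:
```python
from h import *
import pickle
t=pickle.load(open('top0.pkl','rb'));s=pickle.load(open('scene0.pkl','rb'))
for n,u,v,z in [('rail far end',322,206,.026),('rail near end',305,322,.026),('plate near head corner',572,356,.008),('near rail head end',447,330,.026),('foot far top',400,218,.076)]:
    print(n,P(t,165+u/4,150+v/4,z).round(4))
for n,u,v,z in [('rail far foot end',293,228,.026),('near foot end',330,330,.026),('plate head near',618,260,.008),('near rail head',484,267,.026)]:
    print('S',n,P(s,180+u/4,170+v/4,z).round(4))
for c in (t,s):
    X=cloud(c);im=c['image'].astype(int);d=c['depth']>0
    m=d&(X[...,0]>.42)&(X[...,0]<.57)&(X[...,1]>-.1)&(X[...,1]<.2)&(X[...,2]>.004)&(X[...,2]<.033)&(im.min(-1)>70)
    nn,l,stt,cc=cv2.connectedComponentsWithStats(m.astype(np.uint8),connectivity=8)
    k=1+np.argmax(stt[1:,4]);p=X[l==k];r=cv2.minAreaRect((p[:,:2]*1000).astype(np.float32));print(r,stt[k])
    m=(im.min(-1)>110)&d&(X[...,0]>.34)&(X[...,0]<.54)&(X[...,1]>-.52)&(X[...,1]<-.34)&(X[...,2]>.002)&(X[...,2]<.022)
    nn,l,stt,cc=cv2.connectedComponentsWithStats(m.astype(np.uint8),connectivity=8)
    k=1+np.argmax(stt[1:,4]);p=X[l==k]
    r=cv2.minAreaRect((p[:,:2]*1000).astype(np.float32));print('tray',r,np.percentile(p,[1,50,99],axis=0).round(4).tolist())
a=cv2.resize(t['image'][195:275,400:500],(800,640),interpolation=cv2.INTER_CUBIC)[:600]
cv2.imwrite('pics/crop_tray.png',a[:,:,::-1])
```

```text
rail far end [0.5534 0.1735 0.026 ]
rail near end [0.4705 0.1847 0.026 ]
plate near head corner [ 0.4437 -0.0023  0.008 ]
near rail head end [0.4623 0.0845 0.026 ]
foot far top [0.5338 0.1107 0.076 ]
S rail far foot end [0.5538 0.1771 0.026 ]
S near foot end [0.4623 0.1907 0.026 ]
S plate head near [0.4403 0.0037 0.008 ]
S near rail head [0.4621 0.0873 0.026 ]
((502.5277099609375, 88.12086486816406), (192.5957794189453, 92.35844421386719), 82.03640747070312) [ 241  201   71   38 1115]
tray ((447.9188537597656, -426.6303405761719), (124.62313842773438, 120.20211029052734), 82.43263244628906) [[0.3868, -0.4869, 0.0021], [0.4488, -0.4266, 0.0061], [0.51, -0.3619, 0.0175]]
((500.0600280761719, 90.2520980834961), (194.14260864257812, 91.31466674804688), 80.77972412109375) [ 253  219   82   38 1639]
tray ((455.7084045410156, -429.3567199707031), (136.38291931152344, 136.9092254638672), 82.54947662353516) [[0.3851, -0.4845, 0.0025], [0.4464, -0.4254, 0.0068], [0.5132, -0.3573, 0.017]]
```

View pics/crop_tray.png

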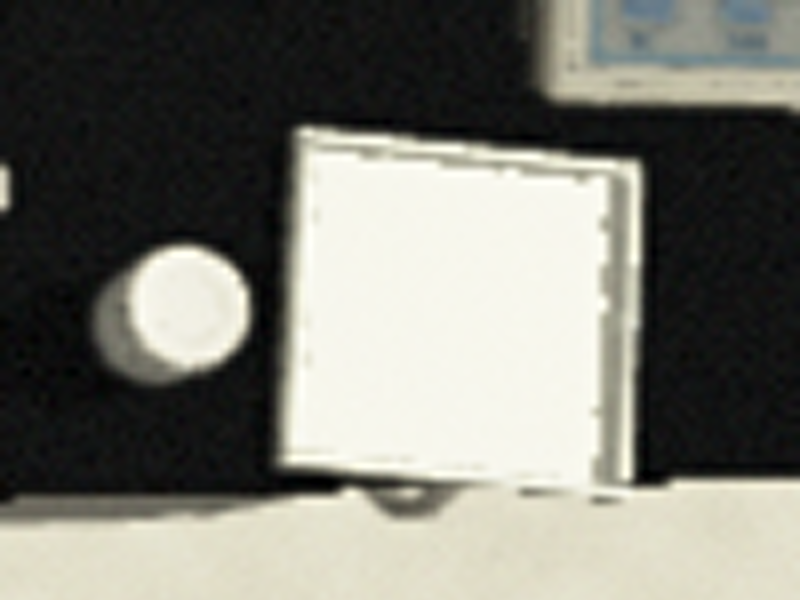

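```bash
cat >> h.py <<'E'
from scipy.spatial.transform import Rotation as Ro
SO=np.array([507.9,132.5]);ax=np.array([np.sin(np.radians(8.3)),np.cos(np.radians(8.3))]);ay=np.array([-ax[1],ax[0]])
def st():
    s=robot.get_state();R=Ro.from_rotvec(s['tool_rot']).as_matrix();p=np.array(s['eef_pos'])*1000
    d=p[:2]-SO
    print('t',round(s['clock'],2),'p',p.round(1),'stand',(d@ax).round(1),(d@ay).round(1),'F',np.array(s['contact_force']).round(1),'w',round(s['width']*1000,1))
    print(' toolx',R[:,0].round(3),'toolz yaw',np.degrees(np.arctan2(R[1,2],R[0,2])).round(2),'j',np.array(s['joints']).round(2))
def arc(g=150,n=20,a0=17,a1=90,hx=-32):
    L=[]
    for a in np.radians(np.linspace(a0,a1,n+1)):
        sx=hx-g*np.cos(a)+32*np.sin(a);z=8+g*np.sin(a)+32*np.cos(a)
        w=SO+sx*ax;L.append([*w,z])
    return np.array(L)
E
python3 - <<'E'
from h import *
st();L=arc();print(L[0],L[-1]);print(np.diff(L,axis=0).round(1).tolist())
E
```

```text
t 0.1 p [ 262.3 -594.1  249.5] stand -754.5 138.1 F [-0.6 -0.6 -0.4] w 85.1
 toolx [-0.001  0.001 -1.   ] toolz yaw -66.17 j [ 1.09  0.54 -0.    1.54  0.    1.07 -0.07]
[483.92390473 -31.85015905  82.4575079 ] [507.9 132.5 158. ]
[[0.7, 5.0, 8.4], [0.8, 5.5, 8.0], [0.9, 6.0, 7.7], [0.9, 6.4, 7.3], [1.0, 6.9, 6.9], [1.1, 7.3, 6.4], [1.1, 7.7, 5.9], [1.2, 8.1, 5.4], [1.2, 8.4, 4.9], [1.3, 8.7, 4.3], [1.3, 8.9, 3.8], [1.3, 9.1, 3.2], [1.4, 9.3, 2.6], [1.4, 9.5, 2.0], [1.4, 9.6, 1.4], [1.4, 9.6, 0.7], [1.4, 9.7, 0.1], [1.4, 9.7, -0.5], [1.4, 9.6, -1.1], [1.4, 9.5, -1.7]]
```

```bash
python3 -m crank '[[[22,56,0,0.1],[22,56,0,0.1],[22,56,0,0.1],[22,56,0,0.1],[22,56,0,0.1]]]' 85 30 && python3 -m crank '[[[22,56,0,0.1],[22,56,0,0.1],[22,56,0,0.1],[22,57,0,0.1],[23,57,0,0.111]]]' && python3 -m crank '[[[0,0,-20,0],[0,0,0,0],[0,0,0,0],[0,0,0,0],[0,0,0,0]]]'
python3 - <<'E'
from h import *
st();c=cap('top');save(c,'top1.png');c=cap('scene');save(c,'scene1.png')
E
```

```text
clock: 0.72
eef_pos: [0.3729, -0.3126, 0.2502]
tool_rot: [0.51, 1.51, -0.51]
contact_force: [0.6, -0.6, -0.1]
width: 0.0853
clock: 1.35
eef_pos: [0.4838, -0.031, 0.2503]
tool_rot: [0.11, 1.568, -0.111]
contact_force: [1.1, -0.5, 0.8]
width: 0.0851
clock: 1.98
eef_pos: [0.4837, -0.0332, 0.2308]
tool_rot: [0.114, 1.567, -0.114]
contact_force: [-0.1, 0.5, 0.4]
width: 0.0849
t 1.98 p [483.7 -33.2 230.8] stand -167.4 0.0 F [-0.1  0.5  0.4] w 84.9
 toolx [ 0.001 -0.    -1.   ] toolz yaw -8.31 j [ 0.37  0.32 -0.47  1.96  0.18  0.9  -0.34]
```

```bash
python3 -m crank '[[[0,0,-40,0],[0,0,-40,0],[0,0,-25,0],[0,0,0,0],[0,0,0,0]]]'
python3 - <<'E'
from h import *
st();c=cap('scene');save(c,'scene2.png');a=cv2.resize(c['image'][150:270,220:420],(800,480),interpolation=cv2.INTER_CUBIC);cv2.imwrite('pics/c2.png',a[:,:,::-1])
E
```

```text
clock: 2.7
eef_pos: [0.4843, -0.0326, 0.1263]
tool_rot: [0.113, 1.566, -0.113]
contact_force: [0.2, 0.5, 0.7]
width: 0.0849
t 2.7 p [484.3 -32.6 126.3] stand -166.8 -0.5 F [0.2 0.5 0.7] w 84.9
 toolx [ 0.001 -0.    -1.   ] toolz yaw -8.26 j [ 0.31  0.48 -0.41  2.04  0.3   0.67 -0.44]
```

View pics/c2.png

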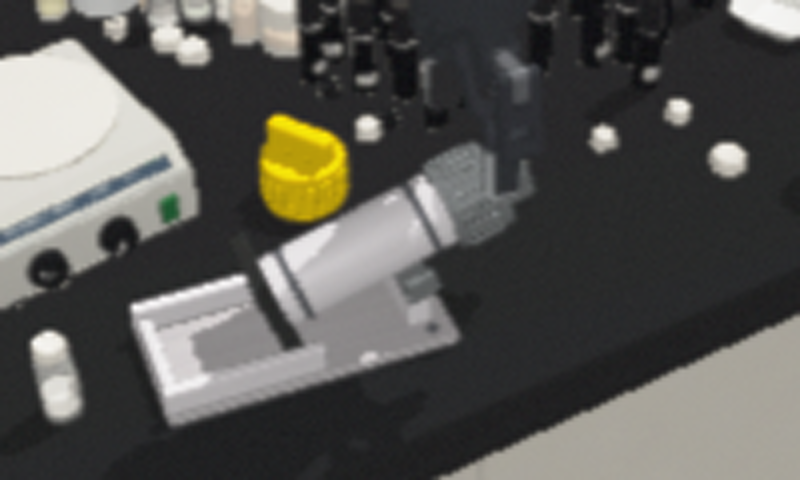

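The fingers (crop 440–540, 60–200) straddle the grey cap and are clear of the yellow one. I'll descend and close.

```bash
python3 -m crank '[[[0,0,-22,0],[0,0,-22,0],[0,0,0,0],[0,0,0,0],[0,0,0,0]]]' && python3 -m crank '[[[0,0,0,0],[0,0,0,0],[0,0,0,0],[0,0,0,0],[0,0,0,0]]]' 50 30 && python3 -m crank '[[[0,0,0,0],[0,0,0,0],[0,0,0,0],[0,0,0,0],[0,0,0,0]]]' 50 30
python3 - <<'E'
from h import *
st()
E
```

```text
clock: 3.38
eef_pos: [0.4844, -0.0327, 0.0824]
tool_rot: [0.113, 1.566, -0.113]
contact_force: [-0.5, -0.1, 0.1]
width: 0.0852
clock: 4.0
eef_pos: [0.4841, -0.0328, 0.0817]
tool_rot: [0.113, 1.567, -0.113]
contact_force: [0.2, -0.5, 5.6]
width: 0.0576
clock: 4.62
eef_pos: [0.4841, -0.0328, 0.0817]
tool_rot: [0.113, 1.567, -0.113]
contact_force: [-0.3, -0.6, 5.6]
width: 0.0578
t 4.62 p [484.1 -32.8  81.7] stand -167.0 -0.3 F [-0.3 -0.6  5.6] w 57.8
 toolx [ 0.001 -0.    -1.   ] toolz yaw -8.26 j [ 0.27  0.56 -0.37  2.06  0.36  0.58 -0.49]
```

```bash
python3 -m crank '[[[0.7,5,8.4,0],[0.8,5.5,8,0],[0.9,6,7.7,0],[0.9,6.4,7.3,0],[0,0,0,0]]]'
python3 - <<'E'
from h import *
st();c=cap('scene');save(c,'scene3.png');a=cv2.resize(c['image'][150:270,220:420],(800,480),interpolation=cv2.INTER_CUBIC);cv2.imwrite('pics/c3.png',a[:,:,::-1])
E
```

```text
clock: 5.25
eef_pos: [0.4873, -0.0086, 0.1133]
tool_rot: [0.112, 1.567, -0.111]
contact_force: [0.4, -0.6, -4.1]
width: 0.0576
t 5.25 p [487.3  -8.6 113.3] stand -142.5 0.0 F [ 0.4 -0.6 -4.1] w 57.6
 toolx [ 0.001  0.001 -1.   ] toolz yaw -8.17 j [ 0.25  0.51 -0.4   2.04  0.32  0.65 -0.5 ]
```

View pics/c3.png

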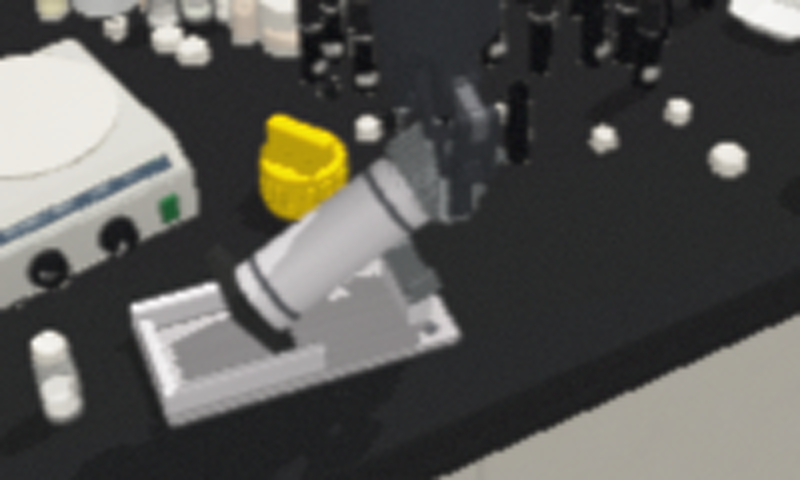

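The canister head has lifted to about 32° with the foot still on the plate, so the arc is being followed. I'll carry on.

```bash
python3 -m crank '[[[1,6.9,6.9,0],[1.1,7.3,6.4,0],[1.1,7.7,5.9,0],[1.2,8.1,5.4,0],[1.2,8.4,4.9,0]]]' && python3 -m crank '[[[1.3,8.7,4.3,0],[1.3,8.9,3.8,0],[1.3,9.1,3.2,0],[1.4,9.3,2.6,0],[0,0,0,0]]]'
python3 - <<'E'
from h import *
st();c=cap('scene');save(c,'scene4.png');a=cv2.resize(c['image'][150:270,220:420],(800,480),interpolation=cv2.INTER_CUBIC);cv2.imwrite('pics/c4.png',a[:,:,::-1])
E
```

```text
clock: 5.92
eef_pos: [0.4927, 0.0291, 0.1427]
tool_rot: [0.113, 1.567, -0.113]
contact_force: [0.1, -1.6, -2.6]
width: 0.0574
clock: 6.55
eef_pos: [0.4989, 0.066, 0.1571]
tool_rot: [0.113, 1.566, -0.112]
contact_force: [0.5, -3.0, 7.1]
width: 0.0569
t 6.55 p [498.9  66.  157.1] stand -67.2 -0.7 F [ 0.5 -3.   7.1] w 56.9
 toolx [ 0.002  0.001 -1.   ] toolz yaw -8.19 j [ 0.13  0.46 -0.44  1.98  0.28  0.76 -0.61]
```

View pics/c4.png

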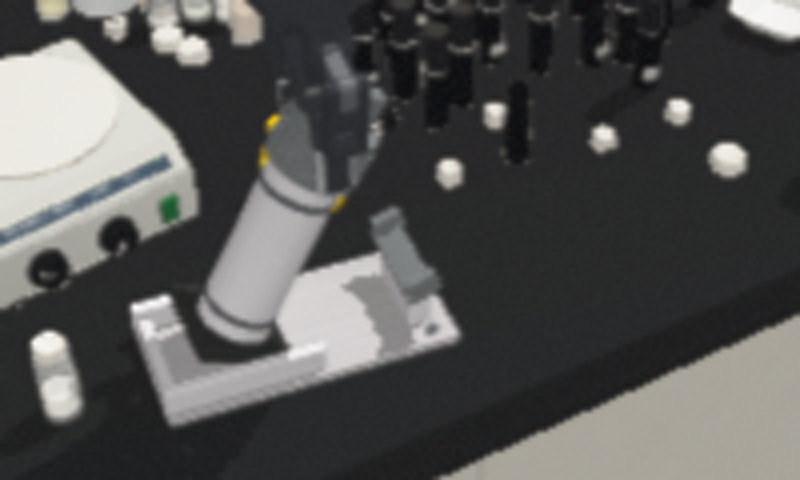

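```bash
python3 -m crank '[[[1.4,9.5,3,0],[1.4,9.6,2,0],[1.4,9.6,1,0],[1.4,9.7,0.5,0],[1.4,9.7,0,0]]]' && python3 -m crank '[[[1.4,9.6,-0.5,0],[1.4,9.5,-1,0],[0,0,0,0],[0,0,0,0],[0,0,0,0]]]'
python3 - <<'E'
from h import *
st();c=cap('scene');save(c,'scene5.png');a=cv2.resize(c['image'][150:270,220:420],(800,480),interpolation=cv2.INTER_CUBIC);cv2.imwrite('pics/c5.png',a[:,:,::-1])
E
```

```text
clock: 7.22
eef_pos: [0.505, 0.1143, 0.163]
tool_rot: [0.113, 1.567, -0.112]
contact_force: [0.9, -1.0, 4.5]
width: 0.0563
clock: 7.85
eef_pos: [0.5073, 0.1329, 0.1613]
tool_rot: [0.113, 1.568, -0.111]
contact_force: [0.1, 1.7, 5.8]
width: 0.0564
t 7.85 p [507.3 132.9 161.3] stand 0.3 0.6 F [0.1 1.7 5.8] w 56.4
 toolx [-0.     0.001 -1.   ] toolz yaw -8.2 j [ 0.01  0.49 -0.45  1.92  0.29  0.79 -0.74]
```

View pics/c5.png

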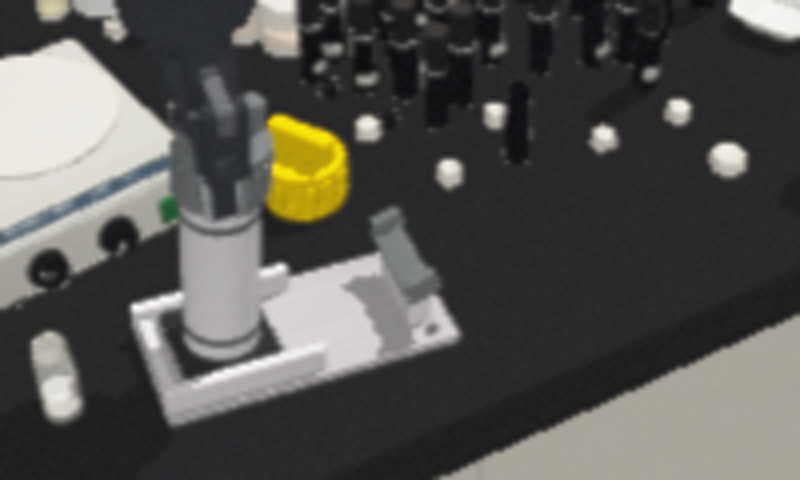

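The canister is upright between the rails (crop 180–260, 210–360). I'll release, rise and look.

```bash
python3 -m crank '[[[0,0,0,0],[0,0,0,0],[0,0,0,0],[0,0,0,0],[0,0,0,0]]]' 85 && python3 -m crank '[[[0,0,20,0],[0,0,40,0],[0,0,40,0],[0,0,0,0],[0,0,0,0]]]'
python3 - <<'E'
from h import *
st();c=cap('scene');save(c,'scene6.png');a=cv2.resize(c['image'][130:250,200:400],(800,480),interpolation=cv2.INTER_CUBIC);cv2.imwrite('pics/c6.png',a[:,:,::-1])
c=cap('top');save(c,'top6.png')
E
```

```text
clock: 8.52
eef_pos: [0.5075, 0.1319, 0.1611]
tool_rot: [0.113, 1.568, -0.113]
contact_force: [0.1, 0.5, 0.2]
width: 0.0849
clock: 9.15
eef_pos: [0.5072, 0.1316, 0.2606]
tool_rot: [0.113, 1.568, -0.114]
contact_force: [0.3, -0.7, 0.0]
width: 0.0851
t 9.15 p [507.2 131.6 260.6] stand -1.0 0.6 F [ 0.3 -0.7  0. ] w 85.1
 toolx [-0.001 -0.    -1.   ] toolz yaw -8.26 j [ 0.06  0.35 -0.49  1.84  0.2   1.   -0.66]
```

View pics/c6.png

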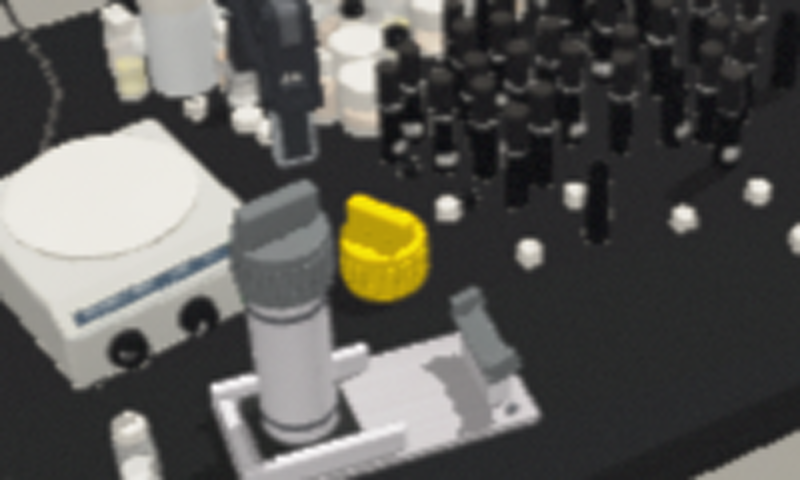

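View pics/top6.png

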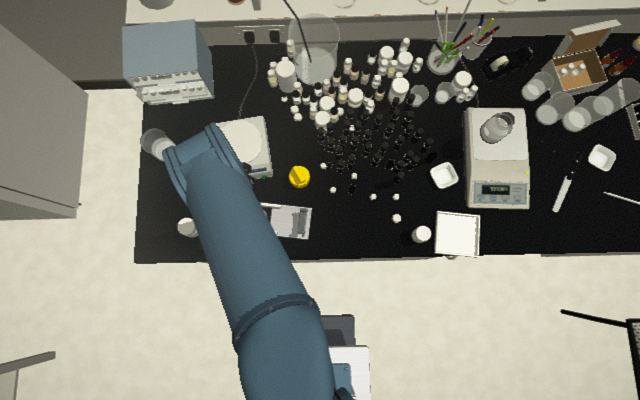

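Run:
```python
from h import *
c=cap('scene');X=cloud(c);d=c['depth']>0
b=d&(X[...,0]>.44)&(X[...,0]<.57)&(X[...,1]>.07)&(X[...,1]<.2)
for lo,hi in((.188,.205),(.18,.205)):
    m=b&(X[...,2]>lo)&(X[...,2]<hi);p=X[m];r=cv2.minAreaRect((p[:,:2]*1000).astype(np.float32));print(len(p),p.mean(0).round(4),r)
print('zmax',np.percentile(X[b&(X[...,2]<.21)][:,2],[99,99.9]))
ends=[(237,222),(315,188)]
for u,v in ends: print(P(c,200+u/4,130+v/4,.197))
a=cv2.resize(c['image'][168:208,250:290],(600,600),interpolation=cv2.INTER_CUBIC);cv2.imwrite('pics/c7.png',a[:,:,::-1])
```

```text
143 [0.5046 0.14   0.1952] ((506.95977783203125, 139.15957641601562), (16.150115966796875, 48.21749496459961), 7.498335361480713)
203 [0.5037 0.14   0.192 ] ((506.762939453125, 138.4427490234375), (16.333187103271484, 50.96916198730469), 6.449340343475342)
zmax [0.19779504 0.19905828]
[0.49791076 0.16336372 0.197     ]
[0.50357686 0.11331181 0.197     ]
```

View pics/c7.png

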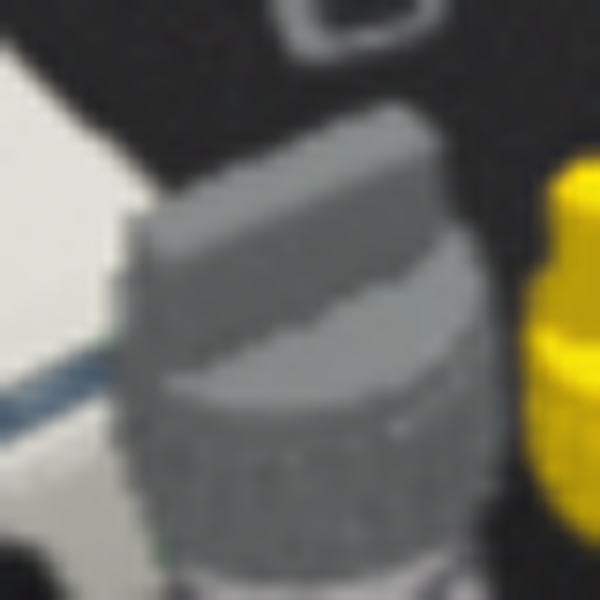

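Bar centre is about (507,139) mm with its long axis at about 97°, so it is 15° counterclockwise of the stand's x: locked, as expected. I'll align the jaws and lower onto the bar.

```bash
python3 -m crank '[[[0.5,3.5,0,0.133],[0,3.5,0,0.133],[0,0,0,0],[0,0,-10,0],[0,0,-10,0]]]' 45 && python3 -m crank '[[[0,0,-15,0],[0,0,-15,0],[0,0,-12,0],[0,0,0,0],[0,0,0,0]]]' && python3 -m crank '[[[0,0,0,0],[0,0,0,0],[0,0,0,0],[0,0,0,0],[0,0,0,0]]]' 5 40
python3 - <<'E'
from h import *
st();c=cap('scene');save(c,'scene8.png');a=cv2.resize(c['image'][150:220,230:310],(800,600)[:2] if 0 else (640,560),interpolation=cv2.INTER_CUBIC);cv2.imwrite('pics/c8.png',a[:,:,::-1])
E
```

```text
clock: 9.93
eef_pos: [0.5078, 0.1386, 0.24]
tool_rot: [-0.095, 1.569, 0.094]
contact_force: [-1.3, 0.4, 0.5]
width: 0.0448
clock: 10.55
eef_pos: [0.5083, 0.1391, 0.1994]
tool_rot: [-0.096, 1.568, 0.096]
contact_force: [0.6, 0.5, 0.5]
width: 0.0452
clock: 11.18
eef_pos: [0.5085, 0.1391, 0.1997]
tool_rot: [-0.096, 1.567, 0.096]
contact_force: [-0.1, 0.3, 6.1]
width: 0.0131
t 11.18 p [508.5 139.1 199.7] stand 6.6 0.3 F [-0.1  0.3  6.1] w 13.1
 toolx [ 0.001  0.    -1.   ] toolz yaw 6.99 j [ 0.06  0.45 -0.52  1.89  0.28  0.88 -0.48]
```

View pics/c8.png

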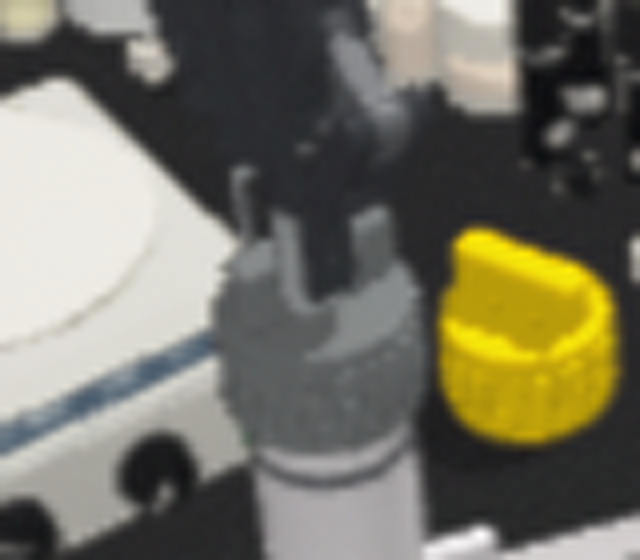

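The bar is gripped at 13 mm opening. Turning counterclockwise 1.24 rad.

```bash
python3 -m crank '[[[0,0,0.5,0.155],[0,0,0.5,0.155],[0,0,0,0.155],[0,0,0,0.155],[0,0,0,0]]]' && python3 -m crank '[[[0,0,0,0.155],[0,0,0,0.155],[0,0,0,0.155],[0,0,0,0.15],[0,0,0,0]]]'
python3 - <<'E'
from h import *
st();print(robot.get_state()['wrist_torque'])
E
```

```text
clock: 11.85
eef_pos: [0.5077, 0.1387, 0.1997]
tool_rot: [-0.579, 1.493, 0.58]
contact_force: [0.4, 0.2, -0.4]
width: 0.0128
clock: 12.48
eef_pos: [0.5078, 0.1387, 0.1997]
tool_rot: [-1.047, 1.305, 1.048]
contact_force: [-0.4, -1.0, -0.8]
width: 0.0127
t 12.47 p [507.8 138.7 199.7] stand 6.1 1.0 F [-0.4 -1.  -0.8] w 12.7
 toolx [-0.001  0.    -1.   ] toolz yaw 77.51 j [ 0.26  0.52 -0.8   1.88  0.46  0.94  0.61]
[-0.04009921 -0.0247481  -0.02837808]
```

Now a slow trial lift, watching the force.

```bash
python3 -m crank '[[[0,0,3,0],[0,0,3,0],[0,0,3,0],[0,0,0,0],[0,0,0,0]]]'
python3 - <<'E'
from h import *
st();c=cap('scene');save(c,'scene9.png');a=cv2.resize(c['image'][150:260,220:330],(600,600),interpolation=cv2.INTER_CUBIC);cv2.imwrite('pics/c9.png',a[:,:,::-1])
E
```

```text
clock: 13.1
eef_pos: [0.5081, 0.1388, 0.2091]
tool_rot: [-1.05, 1.303, 1.05]
contact_force: [0.2, -0.6, -0.9]
width: 0.0131
t 13.1 p [508.1 138.8 209.1] stand 6.3 0.7 F [ 0.2 -0.6 -0.9] w 13.1
 toolx [ 0. -0. -1.] toolz yaw 77.73 j [ 0.27  0.51 -0.81  1.87  0.44  0.96  0.62]
```

View pics/c9.png

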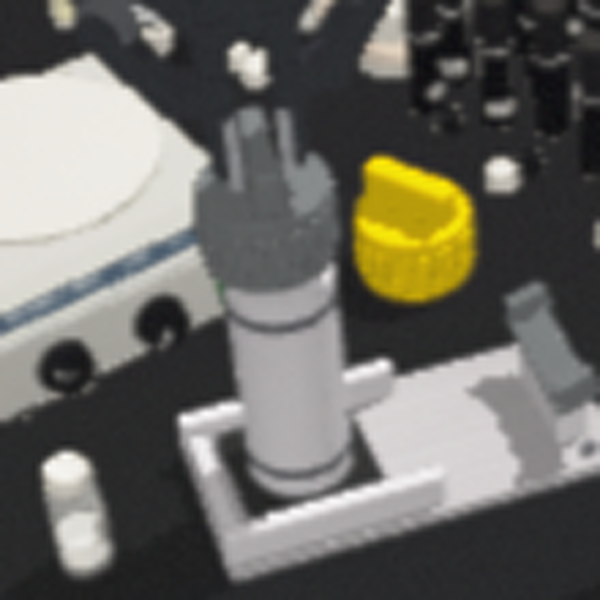

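The force of 0.9 N is just the cap's weight, and the canister's foot stays down, so the cap is free. I'll lift it clear.

```bash
python3 -m crank '[[[0,0,10,0],[0,0,15,0],[0,0,20,0],[0,0,25,0],[0,0,20,0]]]' && python3 -m crank '[[[0,0,0,0],[0,0,0,0],[-2,-20,0,0],[-4,-40,0,0],[-5,-50,0,0]]]'
python3 - <<'E'
from h import *
st();c=cap('scene');save(c,'scene10.png')
E
```

```text
clock: 13.78
eef_pos: [0.5084, 0.1393, 0.3015]
tool_rot: [-1.051, 1.301, 1.049]
contact_force: [-0.1, -0.5, -0.8]
width: 0.0128
clock: 14.4
eef_pos: [0.4964, 0.0285, 0.2983]
tool_rot: [-1.051, 1.302, 1.053]
contact_force: [1.7, 0.2, -1.8]
width: 0.0132
t 14.4 p [496.4  28.5 298.3] stand -104.6 -3.6 F [ 1.7  0.2 -1.8] w 13.2
 toolx [-0.001  0.001 -1.   ] toolz yaw 77.89 j [ 0.57  0.34 -0.87  1.84  0.29  1.09  0.95]
```

View pics/scene10.png

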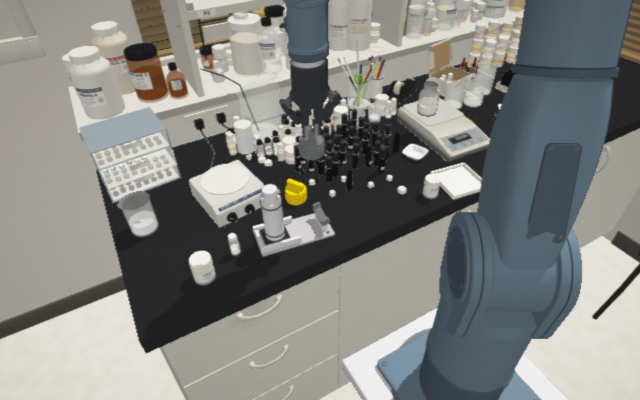

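```bash
python3 -m crank '[[[-5,-50,0,-0.09],[-5,-50,0,-0.09],[-5,-50,0,-0.09],[-5,-50,0,-0.09],[-5,-50,0,-0.09]]]' && python3 -m crank '[[[-6,-51,0,-0.09],[-6,-51,0,-0.09],[-6,-51,0,-0.09],[-5,-50,0,-0.09],[0,0,0,0]]]'
python3 - <<'E'
from h import *
st();c=cap('scene');save(c,'scene11.png')
E
```

```text
clock: 15.08
eef_pos: [0.4713, -0.2225, 0.2983]
tool_rot: [-0.705, 1.454, 0.706]
contact_force: [0.6, 0.3, -1.1]
width: 0.0127
clock: 15.7
eef_pos: [0.4465, -0.4285, 0.2972]
tool_rot: [-0.422, 1.532, 0.423]
contact_force: [-0.6, 0.3, -1.2]
width: 0.0131
t 15.7 p [ 446.5 -428.5  297.2] stand -564.0 -20.2 F [-0.6  0.3 -1.2] w 13.1
 toolx [-0.003 -0.    -1.   ] toolz yaw 30.9 j [ 1.05  0.49 -0.5   1.55  0.25  1.17  1.03]
```

View pics/scene11.png

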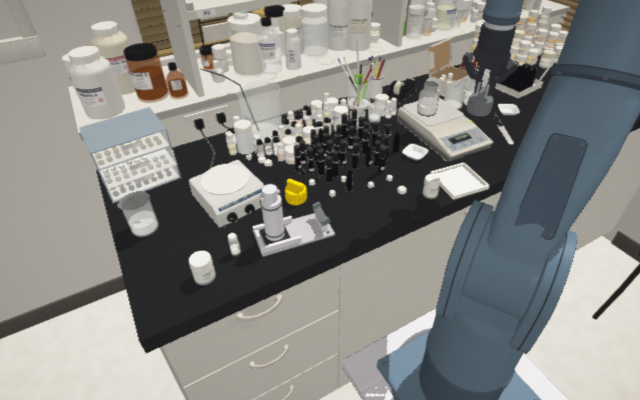

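```bash
python3 -m crank '[[[0,0,-45,0],[0,0,-50,0],[0,0,-50,0],[0,0,-45,0],[0,0,-25,0]]]' && python3 -m crank '[[[0,0,0,0],[0,0,-3,0],[0,0,-3,0],[0,0,-2,0],[0,0,0,0]]]'
python3 - <<'E'
from h import *
st();c=cap('scene');a=cv2.resize(c['image'][130:220,400:520],(800,600),interpolation=cv2.INTER_CUBIC);cv2.imwrite('pics/c12.png',a[:,:,::-1])
E
```

```text
clock: 16.38
eef_pos: [0.4485, -0.421, 0.0812]
tool_rot: [-0.427, 1.529, 0.434]
contact_force: [-0.9, 0.2, -0.9]
width: 0.0129
clock: 17.0
eef_pos: [0.4491, -0.4242, 0.0763]
tool_rot: [-0.429, 1.528, 0.428]
contact_force: [0.0, 0.2, -0.7]
width: 0.0132
t 17.0 p [ 449.1 -424.2   76.3] stand -559.4 -22.2 F [ 0.   0.2 -0.7] w 13.2
 toolx [ 0. -0. -1.] toolz yaw 31.34 j [ 0.98  0.75 -0.41  1.71  0.4   0.77  0.91]
```

View pics/c12.png

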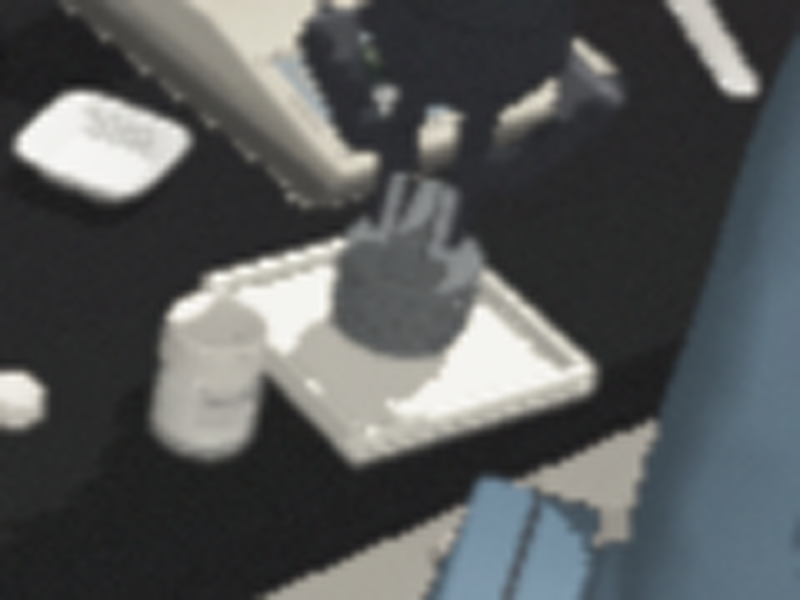

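The cap hangs over the tray middle (crop 410,290). Lowering gently.

```bash
python3 -m crank '[[[0,0,-2,0],[0,0,-2,0],[0,0,-2,0],[0,0,-1.5,0],[0,0,0,0]]]'; python3 -m crank '[[[0,0,-1,0],[0,0,-1,0],[0,0,0,0],[0,0,0,0],[0,0,0,0]]]'
```

```text
clock: 17.68
eef_pos: [0.449, -0.424, 0.0684]
tool_rot: [-0.429, 1.528, 0.429]
contact_force: [-0.5, 0.3, -0.7]
width: 0.0128
clock: 18.3
eef_pos: [0.4491, -0.4241, 0.0667]
tool_rot: [-0.429, 1.528, 0.429]
contact_force: [-0.8, -0.2, 2.5]
width: 0.013
```

Contact (2.5 N upward). Releasing and rising.

```bash
python3 -m crank '[[[0,0,0,0],[0,0,0,0],[0,0,0,0],[0,0,0,0],[0,0,0,0]]]' 40 && python3 -m crank '[[[0,0,15,0],[0,0,30,0],[0,0,50,0],[0,0,50,0],[0,0,40,0]]]' && python3 -m crank '[[[-10,30,0,0],[-15,55,0,0],[-15,55,0,0],[0,0,0,0],[0,0,0,0]]]'
python3 - <<'E'
from h import *
st();c=cap('scene');save(c,'s13.png');a=cv2.resize(c['image'][140:215,400:500],(800,600),interpolation=cv2.INTER_CUBIC);cv2.imwrite('pics/c13.png',a[:,:,::-1])
a=cv2.resize(c['image'][150:290,180:340],(640,560),interpolation=cv2.INTER_CUBIC);cv2.imwrite('pics/c14.png',a[:,:,::-1])
X=cloud(c);im=c['image'].astype(int);d=c['depth']>0
b=d&(X[...,0]>.38)&(X[...,0]<.52)&(X[...,1]>-.49)&(X[...,1]<-.36)
p=X[b&(X[...,2]>.056)&(X[...,2]<.08)];print('bar',p.mean(0),np.percentile(p[:,2],99),cv2.minAreaRect((p[:,:2]*1000).astype(np.float32)))
b=d&(X[...,0]>.44)&(X[...,0]<.57)&(X[...,1]>.07)&(X[...,1]<.2)
p=X[b&(X[...,2]>.16)&(X[...,2]<.18)];print('neck top',p.mean(0),np.percentile(p[:,2],99),cv2.minAreaRect((p[:,:2]*1000).astype(np.float32)))
E
```

```text
clock: 18.92
eef_pos: [0.449, -0.4241, 0.0666]
tool_rot: [-0.429, 1.528, 0.429]
contact_force: [-0.6, 0.6, 0.6]
width: 0.0401
clock: 19.55
eef_pos: [0.4495, -0.4242, 0.2551]
tool_rot: [-0.431, 1.526, 0.427]
contact_force: [-0.1, 0.1, 0.6]
width: 0.0396
clock: 20.18
eef_pos: [0.4094, -0.2848, 0.2526]
tool_rot: [-0.43, 1.527, 0.427]
contact_force: [-0.3, -1.1, 0.1]
width: 0.0399
t 20.18 p [ 409.4 -284.8  252.6] stand -427.1 37.2 F [-0.3 -1.1  0.1] w 39.9
 toolx [ 0.001 -0.002 -1.   ] toolz yaw 31.35 j [ 0.99  0.33 -0.57  1.9   0.22  0.97  0.87]
bar [ 0.44810711 -0.41960829  0.06350876] 0.067855535775639 ((449.63311767578125, -421.42559814453125), (13.98971176147461, 50.654972076416016), 29.46031379699707)
neck top [0.5068042  0.13937148 0.16750511] 0.1710055843987868 ((509.57965087890625, 138.77978515625), (34.29720687866211, 33.07290267944336), 10.524540901184082)
```

View pics/c13.png

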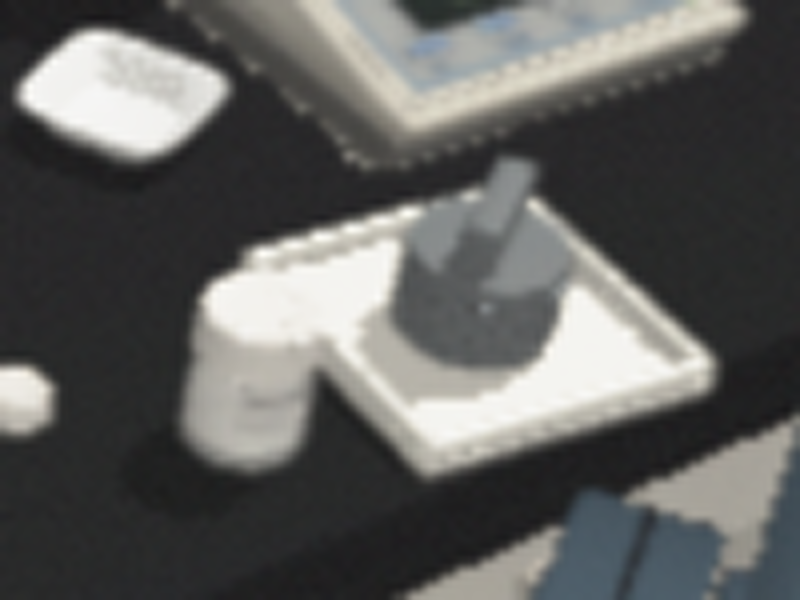

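View pics/c14.png

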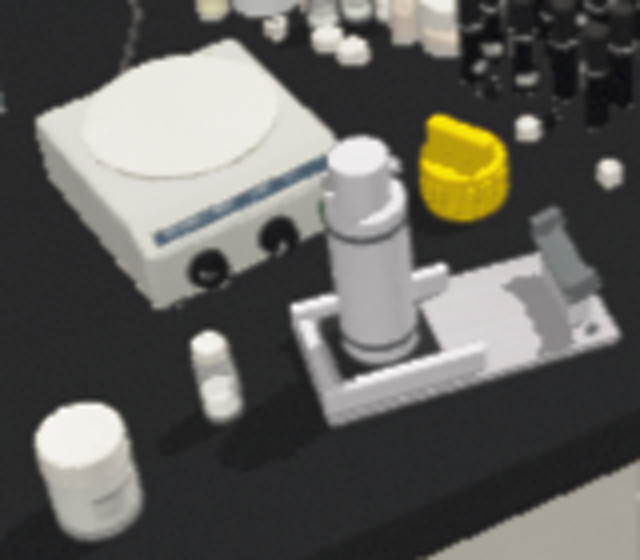

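The cap sits flat in the tray with its bar up (top at about 67 mm). The canister stands bare and upright between the rails about 6 mm from the seat, and the jars and vial are in place. Handing in.

Run:
```python
from h import *
print(robot.close_job())
```

```text
the job is handed in; nothing more can be done
None
```

The canister is standing in its stand and the cap is off, lying in the white tray. I handed the job in at about 20 s of the 58 s allowed; no verdict is reported.

**What I did:** I gripped the cap's skirt and swung the head up about the heel until the canister stood upright. I then gripped the bar, which was at about 15° and locked, and turned it counterclockwise to about 86°. A short trial lift read only about 0.9 N, the cap's own weight, so I lifted it off and set it down in the tray.

**Last checks:**
- **Canister:** it looks upright between the rails. Its neck top is at about (510, 139) mm, roughly 6 mm from where I measured the seat.
- **Cap:** it lies with the bar on top, about 4 mm from the tray's middle. The bar's highest points read 68 mm against the expected 64 mm, and I put the difference down to depth noise.
- **Jars and vial:** the gel jar, white vial and small lidded jar look unmoved in the pictures, but I did not re-measure their positions.
- **Gripper:** it is raised clear of everything.

**Disagreement:** the two cameras put the stand about 2 mm and 1° apart, and the tray up to 8 mm apart in some fits. Both are well within the tolerances.

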